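Unlock the stamp rack and show the red stamp's face to the inspection camera

TASK

Slide the orange grip of the stamp rack's transport lock all the way to its end stop, then take the red-gripped stamp out of the rack and hold its stamping face 9 cm out from the middle of the inspection camera's slanted window, square to the glass, with the long side of the face parallel to the long side of the window. Finish while holding it there, still and in the air; do not knock the camera, leave the lock open, the other two stamps in their pockets and everything else on the table where it is.

Things in the scene. Friction and masses are not known exactly. Their poses are not given: they have to be found in the camera images.
- rack: light wooden stamp rack with grey pocket walls, fixed to the table, 96 (x) x 312 (y) mm, three pockets in a row along y. Origin: underside, below the centre of the middle pocket; z up. Pocket centres at y = -80, 0 and +80 mm; pocket floors 8 mm up, walls 10 mm above that, 1.5 mm of play around each foot. Which stamp is in which pocket varies. A steel lock bar, top 34 mm up, runs along the row's +x side, 36 to 48 mm from the pocket centre line
- lock (a joint): position of the transport lock along the rack's +y axis in m: 0 = locked, 0.040 = at its end stop, where the orange grip's steel foot meets the end wall of the pockets. The lock is a steel comb whose three teeth reach over the +x edge of the stamps' feet; only at the end stop do all teeth stand in the gaps, freeing the stamps. It starts between 0 and 0.012, moves against about 3 N of friction and stays where it is left
- lock_grip (a point): a point on the axis of the lock's orange grip, 14 mm below its top: an upright post of 20 x 20 mm square to the rack, from 22 to 76 mm above the table (the point is 62 mm up), at the rack's -y end (x = 0, y = -165 mm + joint value in the rack's frame). It slides towards the stamps, the rack's +y
- red_stamp: hand stamp with a red grip, the one to present; it stands in one of the rack's pockets, its axes along the rack's. Upright, 74 mm tall: at the bottom the die and its grey foot, 44 (x) x 56 (y) mm and 20 mm high, then the coloured grip, 24 (x) x 40 (y) mm with flat sides, from 20 to 74 mm. Origin: centre of the underside (the die, the stamping face); z runs up through the grip, y along the long side. About 90 g (60 to 130 g).
- green_stamp: hand stamp with a green grip in another pocket. Same shape and axes as the red one
- purple_stamp: hand stamp with a purple grip in another pocket. Same shape and axes as the red one
- camera: inspection camera, a grey and white wedge-shaped housing fixed to the table, about 120 (x) x 150 (y) mm, 60 mm high at its front (-x) and 106 mm at its back. Origin: centre of the underside; z up, front -x towards the robot. It must not be knocked
- window: the camera's slanted window: grey glass of 44 (x) x 68 (y) mm in a black frame, a light strip along each long side. Origin: centre of the glass, 83 mm above the table; z is the normal out of the glass, leaning 25 degrees from vertical towards the camera's front; y is the window's long side, level. The stamp's face centre belongs at x = 0, y = 0, z = +90 mm in this frame, stamp z along window z and stamp y along window y (either way round)
- ball_stamp_a: bystander: square brown wooden stamp, 50 x 50 mm, with a pale clear ball knob, 71 mm tall; origin under its centre
- ball_stamp_b: bystander: a second such stamp
- ink_pad: bystander: flat ink pad, 70 (x) x 110 (y) x 15 mm; origin under its centre
- glue_jar: bystander: jar with a blue lid, 60 mm in diameter, 85 mm tall; origin under its centre
Not all that is in view belongs to the job. Leave any yellow look-alike of the red_stamp alone.

How it is judged:
By the outcome, as a careful person would: the job done as asked, in the order asked, and still so for the second after the job is handed in, while the arm keeps its last pose, push and grip.
It also fails if it takes over 48 s, if anything falls off the work surface, if the arm or the gripper's body presses on something with over 40 N, if the wrist force passes 120 N, or if a joint passes its speed limit or range.

ROBOT

A 6-joint arm with a two-finger parallel gripper is mounted at the origin on the work surface. World frame = base frame: x ahead of the robot, y to its left, z up, the work surface at z = 0. Lengths are in m, angles in rad, forces in N, time in s.
With the tool pointing down it reaches from about 0.35 to 0.725 m from the base axis. Payload 6 kg.
Tool frame: the origin (TCP) lies on the centre line of the jaws, within the pads' length; the fingertips stand 25 mm ahead of it and the grasp point (between the pads) lies 6 mm ahead of it; x points along the fingers, y is the direction in which the jaws open and shut, and the axes are right-handed (so a half turn about x gives the same grasp; the last joint's range is limited). The gripper opens to 85 mm and grips with 20 to 120 N. Pads are 22 mm wide; open, the fingers measure 114 mm over their backs; the gripper's body (76 mm by 85 mm) begins 54 mm behind the grasp point. The pads swing forward as they close: fully open they stand 13 mm farther back than shut.
Start: joints at [-0.8, 0.04, 0.085, 0, -1.615, -0.334], TCP at [0.254, -0.544, 0.256] pointing down, gripper open.
Joint ranges: [-2.56, 2.56], [-1.29, 2.01], [-1.08, 1.49], [-3.29, 1.98], [-2.81, -0.18], [-2.99, 2.99]. Speed limits (rad/s): [2.57, 2.57, 3.01, 3.14, 3.14, 3.14].

INTERFACE

Orientations are given as a 3x3 rotation matrix whose columns are the frame's x, y, z axes.
In Python, from bench import ctrl gives the robot as it stands.
- The arm moves only by the tool arm_command, never from a script. Its argument "commands" is a list of rows, each a list of 7 numbers: the shift along the tool's x, y, z in cm, then the turn, a rotation vector about the tool's x, y, z in units of 6 degrees (1.0 is 6 degrees), then the closure, from 0 (fully open) to 1 (shut). In form: [[dx, dy, dz, ax, ay, az, hand], ...]. A call has 1 to 10 rows; each row is the pose to reach, as a shift and turn from the pose measured when the call began, along the tool's axes at that moment; what a row does not reach only later rows make up. A row lasts 1/10 s, in which the tool goes at most 50 mm and 8.59 degrees, less where a joint would pass 70% of its speed; a pose out of reach is approached as far as the arm can. A call with a gripper value outside its range is refused whole. The fingers move at their own pace and stop on an object; the grip force is fixed at half the most. Time passes only in rows, so rows that repeat a pose let the fingers close. It gives the time, the measured TCP pose, the force and the opening at its end, in the units of the state.
- ctrl.get_state(): the state, without advancing time (a new reading comes with each control period).
- ctrl.get_image(name): name is "scene" or "top" or "wrist"; returns (picture, depth): 384x512x3 uint8, red, green, blue; 384x512 float32, m along the optical axis (not along the pixel's ray), 0 where there is no reading.
- ctrl.calibration(name): a dict with "mtx" (3x3 intrinsics, pixels), "k1" (the pictures are not rectified: a ray, as slopes to the right and down, at radius r is drawn at 1 + k1 r^2 times it, then the intrinsics apply), "R" (3x3) and "t" (3): a world point X has camera coordinates R X + t; the wrist camera has in their place "hand_eye" (4x4, takes a point from camera to tool coordinates, whose origin is the TCP and whose axes are the tool frame's). Camera axes: x right, y down, z forward; pixel columns grow to the right and rows downward; lengths in m; the calibration is good to about 2 mm. A picture is of the moment at which its call begins: read the wrist's pose just before it. calibration takes no time and is no camera call.
- ctrl.sign_off(): hands the job in, once; it reports no verdict.
The state is a dict: "time_s": time; "q": joint angles; "qvel": joint speeds; "effort": joint torques, N m; "ee_pos": TCP position; "ee_rot": TCP orientation; "force": force on the tool from outside, world axes, zero at the start; "moment": the same for the moment, N m; "opening": finger opening in m.
Only numpy, scipy, OpenCV 4.12 (cv2) and the standard library are available. Lean on these libraries where they do the work, as an engineer would, in place of code of your own. Each camera call takes 0.05 s, during which the arm holds its last target.

## Working session

There is one attempt and no reset: what is moved stays moved. The work goes in short steps, Python scripts to look and compute and a tool call to move; the robot and the scene stay as the last step left them, time stands still between calls to the robot, and variables do not carry over. Pictures are saved under pics/ and viewed, and the job is handed in when it is done.

Besides the shell and the picture viewer there is one more tool, called after "Call:" as name(argument=value, ...) on one line, values as JSON. arm_command: Moves the arm, as the interface text tells. Its arguments: {"type":"object","properties":{"commands":{"type":"array"}},"required":["commands"]}

```bash
mkdir -p pics; ls; cat > h.py <<'E'
import numpy as np, cv2
from bench import ctrl
def grab(n,tag):
    s=ctrl.get_state(); im,d=ctrl.get_image(n)
    cv2.imwrite(f'pics/{tag}.png',im[:,:,::-1]); np.savez(f'pics/{tag}.npz',im=im,d=d,p=s['ee_pos'],R=s['ee_rot'])
    return im,d,s
def cam(n,s=None):
    c=ctrl.calibration(n)
    if 'R' in c:
        R=np.array(c['R']);t=np.array(c['t']); return c,R.T,-R.T@t
    H=np.array(c['hand_eye']);Re=np.array(s['ee_rot']);return c,Re@H[:3,:3],Re@H[:3,3]+np.array(s['ee_pos'])
def slopes(c,uv):
    uv=np.atleast_2d(uv).astype(float);M=np.array(c['mtx']);k=c['k1']
    xd=np.c_[(uv[:,0]-M[0,2])/M[0,0],(uv[:,1]-M[1,2])/M[1,1]];x=xd.copy()
    for _ in range(20): x=xd/(1+k*(x**2).sum(1,keepdims=True))
    return x
def plane(n,uv,z,s=None):
    c,Rw,o=cam(n,s);x=slopes(c,uv);d=np.c_[x,np.ones(len(x))]@Rw.T
    return o+d*((z-o[2])/d[:,2:3])
def pts(n,uv,dep,s=None):
    c,Rw,o=cam(n,s);x=slopes(c,uv);return o+(np.c_[x,np.ones(len(x))]*np.asarray(dep)[:,None])@Rw.T
E
python3 - <<'E'
from h import *
for n in ['top','scene']:
    im,d,s=grab(n,n+'0'); c=ctrl.calibration(n); print(n,c)
print(ctrl.get_state())
E
```

```text
pics
top {'mtx': array([[488.98639528,   0.        , 256.55657152],
       [  0.        , 488.98639528, 188.91049808],
       [  0.        ,   0.        ,   1.        ]]), 'k1': -0.09079266032813488, 'R': array([[ 0.0037796 , -0.99989923, -0.01368341],
       [-0.99499262, -0.00239367, -0.09991977],
       [ 0.09987695,  0.01399255, -0.9949014 ]]), 't': array([0.10097066, 0.58917338, 1.38910016])}
scene {'mtx': array([[446.84031321,   0.        , 259.6095439 ],
       [  0.        , 446.84031321, 185.94504846],
       [  0.        ,   0.        ,   1.        ]]), 'k1': -0.14820031486650015, 'R': array([[-0.17595883,  0.98434955,  0.00971914],
       [ 0.73726867,  0.13832087, -0.66128832],
       [-0.65228322, -0.1091939 , -0.75006886]]), 't': array([ 0.02250373, -0.37557621,  1.57148771])}
{'time_s': 0.1, 'q': array([-8.00252095e-01,  4.07857672e-02,  8.38990916e-02, -3.85619997e-04,
       -1.61550384e+00, -3.33692475e-01]), 'qvel': array([-0.00012918, -0.0012804 ,  0.00269185, -0.00031969,  0.00037752,
       -0.00093778]), 'effort': array([-5.59590044e-03, -3.69350517e+01,  3.48281837e+01,  6.95189327e+00,
       -4.52444263e-03, -2.67276914e-05]), 'ee_pos': array([ 0.25380374, -0.54339441,  0.25535749]), 'ee_rot': array([[-8.33976089e-04, -4.23103638e-01,  9.06080910e-01],
       [ 1.41220740e-03,  9.06079824e-01,  4.23104430e-01],
       [-9.99998655e-01,  1.63243315e-03, -1.58138819e-04]]), 'force': array([ 0.32897163, -0.26015197,  0.22583092]), 'moment': array([ 0.02253122, -0.00361202, -0.02130101]), 'opening': 0.08519316050175708}
```

View pics/top0.png

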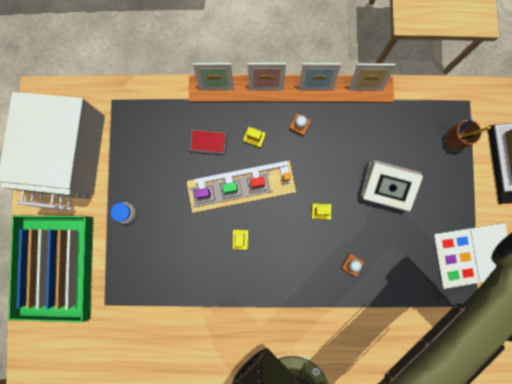

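View pics/scene0.png

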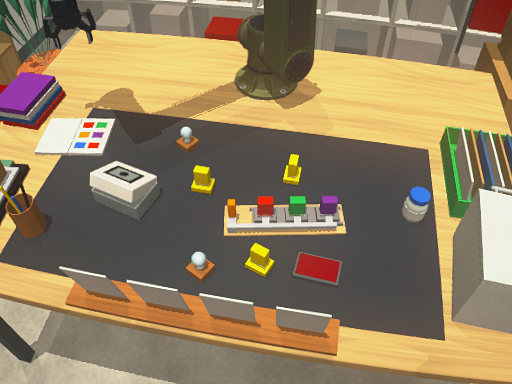

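The top view shows the rack at about (241,186) with the orange grip at (287,176), then red (258,182), green (229,187) and purple (202,193). The camera housing is at (392,186), and yellow look-alikes are at (254,136), (321,211) and (240,239). Next I'll measure these.

```bash
python3 - <<'E'
from h import *
z=np.load('pics/top0.npz');im=z['im'];d=z['d']
cv2.imwrite('pics/topz.png',cv2.resize(im[130:240,170:440,::-1],None,fx=2.9,fy=2.9,interpolation=cv2.INTER_CUBIC))
z2=np.load('pics/scene0.npz')
cv2.imwrite('pics/scenez.png',cv2.resize(z2['im'][140:290,70:360,::-1],None,fx=2.7,fy=2.7,interpolation=cv2.INTER_CUBIC))
for n,zz in (('top',z),('scene',z2)):
    im,d=zz['im'],zz['d'];hsv=cv2.cvtColor(im,cv2.COLOR_RGB2HSV)
    for nm,lo,hi,lo2 in (('red',0,6,150),('orange',8,19,190),('green',50,75,150),('purple',130,160,120),('yellow',25,33,190),('blue',100,120,150)):
        m=cv2.inRange(hsv,(lo,lo2,100),(hi,255,255))
        k,l,st,ce=cv2.connectedComponentsWithStats(m)
        for i in range(1,k):
            if st[i,4]>25 and st[i,4]<1500:
                v,u=np.where(l==i);dd=d[v,u];g=dd>0
                P=pts(n,np.c_[u,v][g],dd[g]); zt=np.percentile(P[:,2],90)
                T=P[P[:,2]>zt-.008]
                print(n,nm,st[i,4],ce[i].round(1),'top',np.median(T,0).round(4),len(T),'mid',((np.percentile(T,2,0)+np.percentile(T,98,0))/2).round(4))
E
```

```text
top red 114 [257.2 182.1] top [0.6032 0.1008 0.0832] 96 mid [0.6043 0.1008 0.0839]
top red 68 [447.5 243.1] top [ 0.4324 -0.4576  0.0138] 63 mid [ 0.4313 -0.4574  0.0141]
top red 69 [467.5 272.6] top [ 0.3447 -0.5157  0.0136] 62 mid [ 0.346  -0.5157  0.0143]
top orange 52 [464.9 256.9] top [ 0.3912 -0.5083  0.0139] 50 mid [ 0.3912 -0.5093  0.015 ]
top green 93 [229.7 187.8] top [0.5883 0.1764 0.0827] 83 mid [0.5874 0.1766 0.0839]
top green 54 [453.1 274.9] top [ 0.3393 -0.4712  0.0149] 47 mid [ 0.3393 -0.4712  0.0155]
top green 27 [  9.8 305.3] top [0.2509 0.8064 0.0698] 22 mid [0.2512 0.8055 0.0729]
top purple 103 [201.5 193. ] top [0.5718 0.2559 0.0837] 92 mid [0.5729 0.256  0.084 ]
top purple 59 [450.4 259.2] top [ 0.3857 -0.4654  0.0145] 51 mid [ 0.3856 -0.4648  0.0156]
top yellow 89 [252.9 133.8] top [0.7475 0.1157 0.074 ] 57 mid [0.7458 0.1117 0.0753]
top yellow 28 [248.8 141. ] top [0.7322 0.1258 0.022 ] 19 mid [0.7328 0.1248 0.0224]
top yellow 87 [318.4 212.7] top [ 0.5173 -0.0775  0.0733] 24 mid [ 0.5255 -0.0838  0.0753]
top yellow 73 [236.6 241.3] top [0.4439 0.1588 0.0752]
[... 1745 characters left out ...]
  167.9] top [0.4495 0.1492 0.0734] 89 mid [0.4482 0.1495 0.0726]
scene yellow 105 [201.  169.2] top [ 0.5323 -0.0855  0.0729] 97 mid [ 0.5301 -0.0871  0.0729]
scene yellow 115 [202.6 185.5] top [ 0.5442 -0.083   0.0195] 111 mid [ 0.5313 -0.087   0.0257]
scene yellow 150 [259.4 249.6] top [0.7504 0.1102 0.0733] 150 mid [0.7505 0.1098 0.0731]
scene yellow 147 [258.4 265.6] top [0.7614 0.1101 0.0192] 145 mid [0.7588 0.1099 0.0254]
scene blue 45 [ 79.4 145. ] top [ 0.4435 -0.5051  0.0099] 45 mid [ 0.4429 -0.5037  0.0094]
scene blue 256 [419.8 194.3] top [0.5232 0.4839 0.0845] 256 mid [0.5228 0.484  0.0844]
scene blue 28 [ 16.1 203.5] top [ 0.7747 -0.48    0.1553] 8 mid [ 0.7743 -0.481   0.154 ]
```

```bash
echo
```

```text
(no output)
```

View pics/topz.png

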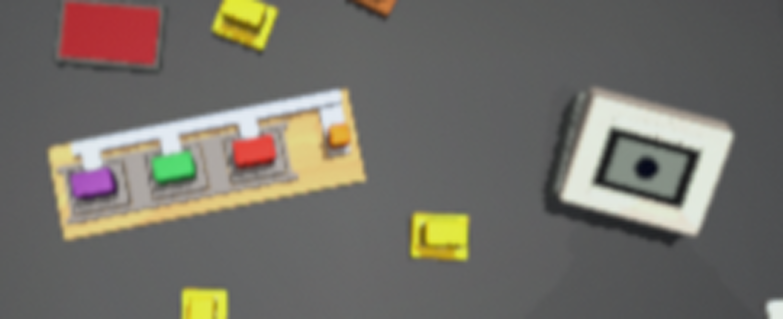

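View pics/scenez.png

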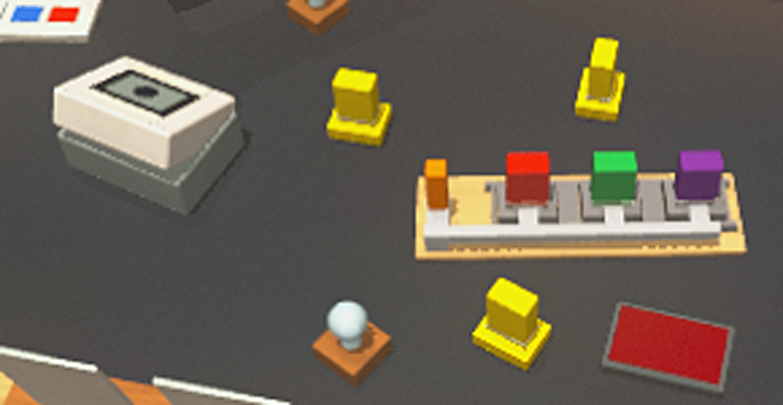

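```bash
cat >> h.py <<'E'
from scipy.spatial.transform import Rotation as Ro
def row(pos,R,s=None):
    s=s or ctrl.get_state();p=np.array(s['ee_pos']);A=np.array(s['ee_rot'])
    return np.r_[A.T@(np.array(pos)-p)*100, np.degrees(Ro.from_matrix(A.T@R).as_rotvec())/6].round(2)
def down(yaw): # tool y at yaw deg
    c,s_=np.cos(np.radians(yaw)),np.sin(np.radians(yaw)); x=np.array([0,0,-1.]);y=np.array([c,s_,0]);return np.c_[x,y,np.cross(x,y)]
E
python3 - <<'E'
from h import *
c=ctrl.calibration('wrist');print(c)
z=np.load('pics/top0.npz');im,d=z['im'],z['d']
# glass plane
g=[(u,v) for u in range(379,408) for v in range(178,198) if d[v,u]>0]
P=pts('top',g,[d[v,u] for u,v in g]); n=np.linalg.svd(P-np.median(P,0))[2][2];n*=np.sign(n[2]);print('plane',n,np.degrees(np.arccos(n[2])),np.degrees(np.arctan2(-n[1],-n[0])))
m=cv2.inRange(im,(0,0,0),(60,60,60))[165:212,365:420];k,l,st,ce=cv2.connectedComponentsWithStats(m)
for i in range(1,k): print(st[i],ce[i])
s=ctrl.get_state()
print(row([.48,-.27,.30],down(160)), row([.52,.06,.28],down(191.4)))
E
```

```text
{'mtx': array([[331.23203918,   0.        , 248.18389535],
       [  0.        , 331.23203918, 193.04971658],
       [  0.        ,   0.        ,   1.        ]]), 'k1': -0.06514987888670785, 'hand_eye': array([[ 1.35354385e-03, -2.61167370e-01,  9.65292584e-01,
        -1.18046014e-01],
       [ 9.99999048e-01,  6.10682739e-04, -1.23698470e-03,
         4.77515681e-05],
       [-2.66427479e-04,  9.65293340e-01,  2.61167948e-01,
        -6.63048604e-02],
       [ 0.00000000e+00,  0.00000000e+00,  0.00000000e+00,
         1.00000000e+00]])}
plane [-0.419607    0.1067892   0.90140226] 25.656995411750707 -14.278550134556712
[ 0  1  2  8 11] [0.36363636 4.09090909]
[11 11 10 18 42] [14.28571429 19.11904762]
[22 12  3  1  3] [23. 12.]
[26 13  6  2  6] [28.5 13.5]
[33 15  3  1  3] [34. 15.]
[28 16 17 19 56] [39.32142857 25.76785714]
[25 20  6  6 33] [27.42424242 22.57575758]
[17 29  3  1  3] [18. 29.]
[21 30  2  1  2] [21.5 30. ]
[25 31  2  1  2] [25.5 31. ]
[  0  36  39  11 136] [16.85294118 41.78676471]
[-4.440e+00  1.521e+01  3.206e+01 -7.490e+00  0.000e+00 -2.000e-02] [-2.400e+00  4.341e+01  4.965e+01 -1.273e+01  1.000e-02 -1.000e-02]
```

```bash
python3 - <<'E'
from h import *
w=plane('top',[[392.7,187.5]],.083)[0];print(w)
R=down(165.7);t=w-R[:,2]*.02;t[2]=.30
print(t,row(t,R))
E
```

```text
[ 0.58845142 -0.27973056  0.083     ]
[ 0.58351144 -0.29911088  0.3       ] [-4.460e+00  8.190e+00  4.021e+01 -8.440e+00  1.000e-02 -2.000e-02]
```

Call:
arm_command(commands=[[-4.5, 8.2, 40, -8.4, 0, 0, 0], [-4.5, 8.2, 40, -8.4, 0, 0, 0], [-4.5, 8.2, 40, -8.4, 0, 0, 0], [-4.5, 8.2, 40, -8.4, 0, 0, 0], [-4.5, 8.2, 40, -8.4, 0, 0, 0], [-4.5, 8.2, 40, -8.4, 0, 0, 0], [-4.5, 8.2, 40, -8.4, 0, 0, 0], [-4.5, 8.2, 40, -8.4, 0, 0, 0], [-4.5, 8.2, 40, -8.4, 0, 0, 0], [-4.5, 8.2, 40, -8.4, 0, 0, 0]])

```text
time_s: 1.1
ee_pos: [0.583, -0.2983, 0.299]
ee_rot: [[-0.003, -0.969, 0.249], [0.002, 0.249, 0.969], [-1.0, 0.003, 0.001]]
force: [-0.2, -0.4, -1.1]
opening: 0.0851
```

Call:
arm_command(commands=[[0, 0, 0, 0, 0, 0, 0], [0, 0, 0, 0, 0, 0, 0]])

```text
time_s: 1.3
ee_pos: [0.5822, -0.299, 0.2987]
ee_rot: [[-0.003, -0.968, 0.25], [0.002, 0.25, 0.968], [-1.0, 0.004, 0.001]]
force: [-0.2, 0.6, -0.6]
opening: 0.0852
```

```bash
python3 - <<'E'
from h import *
im,d,s=grab('wrist','w1');print(s['q'],s['ee_pos'],s['qvel'].max())
R=down(191.4);t=np.array([.598,.09,.26]);print(row(t,R))
E
```

```text
[-0.17033097  0.19970371  0.33618628 -0.00174623 -1.71096728 -0.08241674] [ 0.58221296 -0.29895967  0.29873794] 0.00168391560967762
[ 3.980e+00  8.180e+00  3.807e+01 -4.310e+00  2.000e-02 -3.000e-02]
```

View pics/w1.png

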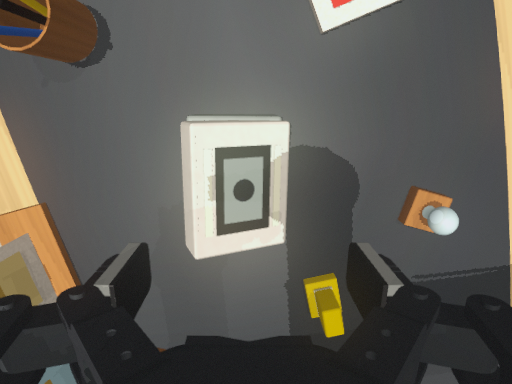

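The wrist view shows the black window frame centred near (243,189), with corners at roughly (215,150), (269,146), (269,230) and (217,235).

```bash
python3 - <<'E'
from h import *
z=np.load('pics/w1.npz');im,d=z['im'],z['d'];s=dict(ee_pos=z['p'],ee_rot=z['R'])
m=np.zeros(d.shape,np.uint8);g=cv2.cvtColor(im,cv2.COLOR_RGB2GRAY)
m[130:250,195:285]=(g[130:250,195:285]<75)
cs,h=cv2.findContours(m,cv2.RETR_CCOMP,cv2.CHAIN_APPROX_NONE)
i=max(range(len(cs)),key=lambda i:cv2.contourArea(cs[i]))
out=cv2.boxPoints(cv2.minAreaRect(cs[i]))
holes=[c for c,hh in zip(cs,h[0]) if hh[3]==i];inn=max(holes,key=cv2.contourArea)
quad=lambda c:cv2.approxPolyDP(cv2.convexHull(c),6,True)[:,0]
qo,qi=quad(cs[i]),quad(inn);print(qo.tolist(),qi.tolist())
mm=np.zeros_like(m);cv2.drawContours(mm,[inn],-1,1,-1);v,u=np.where((cv2.erode(mm,np.ones((3,3)))>0)&(d>0))
P=pts('wrist',np.c_[u,v],d[v,u],s);c0=np.median(P,0);n=np.linalg.svd(P-P.mean(0))[2][2];n*=np.sign(n[2])
print('n',n,np.degrees(np.arccos(n[2])),'yaw',np.degrees(np.arctan2(-n[1],-n[0])),c0,'resid',np.std((P-P.mean(0))@n))
c,Rw,o=cam('wrist',s)
def onp(uv):
    x=slopes(c,uv);D=np.c_[x,np.ones(len(x))]@Rw.T;return o+D*(((P.mean(0)-o)@n)/(D@n))[:,None]
for q in(qo,qi):
    W=onp(q);print(W.round(4),'mean',W.mean(0).round(4),[np.linalg.norm(W[k]-W[k-1]).round(4) for k in range(len(W))])
    e=[W[k]-W[k-1] for k in range(len(W))]; 
    for x in e:print(np.degrees(np.arctan2(x[1],x[0])).round(2),end=' ')
E
```

```text
[[266, 184], [267, 215]] [[265, 189]]
n [0. 0. 1.] 0.0 yaw -180.0 [nan nan nan] resid nan
[[nan nan nan]
 [nan nan nan]] mean [nan nan nan] [np.float64(nan), np.float64(nan)]
nan nan [[nan nan nan]] mean [nan nan nan] [np.float64(nan)]
nan
  return _methods._mean(a, axis=axis, dtype=dtype,
  ret = um.true_divide(
<stdin>:12: RuntimeWarning: Mean of empty slice.
<stdin>:13: RuntimeWarning: Mean of empty slice.
  ret = _var(a, axis=axis, dtype=dtype, out=out, ddof=ddof,
  arrmean = um.true_divide(arrmean, div, out=arrmean,
  ret = ret.dtype.type(ret / rcount)
<stdin>:16: RuntimeWarning: Mean of empty slice.
```

Call:
arm_command(commands=[[4, 8.2, 38, -4.3, 0, 0, 0], [4, 8.2, 38, -4.3, 0, 0, 0], [4, 8.2, 38, -4.3, 0, 0, 0], [4, 8.2, 38, -4.3, 0, 0, 0], [4, 8.2, 38, -4.3, 0, 0, 0], [4, 8.2, 38, -4.3, 0, 0, 0], [4, 8.2, 38, -4.3, 0, 0, 0], [4, 8.2, 38, -4.3, 0, 0, 0], [4, 8.2, 38, -4.3, 0, 0, 0], [4, 8.2, 38, -4.3, 0, 0, 0]])

```text
time_s: 2.35
ee_pos: [0.5974, 0.0894, 0.2599]
ee_rot: [[-0.003, -0.98, -0.197], [0.002, -0.197, 0.98], [-1.0, 0.003, 0.003]]
force: [-1.1, -0.8, -0.3]
opening: 0.0852
```

Call:
arm_command(commands=[[0, 0, 0, 0, 0, 0, 0], [0, 0, 0, 0, 0, 0, 0]])

```text
time_s: 2.55
ee_pos: [0.5975, 0.0879, 0.2604]
ee_rot: [[-0.002, -0.981, -0.195], [0.002, -0.195, 0.981], [-1.0, 0.002, 0.003]]
force: [0.8, 0.0, 0.4]
opening: 0.0855
```

```bash
python3 - <<'E'
from h import *
im,d,s=grab('wrist','w2');print(s['q'],s['ee_pos'],s['ee_rot'].round(4))
E
```

```text
[ 0.47585638  0.05258717  0.10623228 -0.00294091 -1.62528924 -0.27978413] [0.5974877  0.08792304 0.26043736] [[-0.0021 -0.9808 -0.195 ]
 [ 0.0022 -0.195   0.9808]
 [-1.      0.0016  0.0026]]
```

View pics/w2.png

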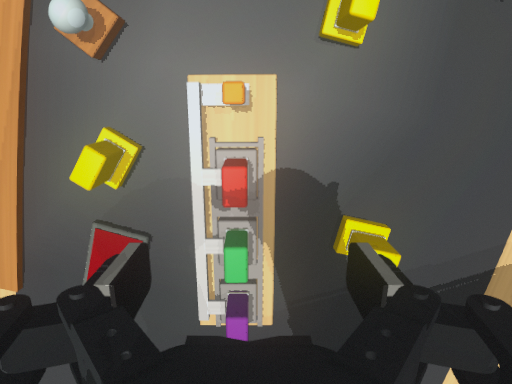

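The wrist view shows the orange grip at (233,93), red at (234,182), green at (236,256) and purple at (237,315). The lock bar runs down the left side at about x=195.

```bash
cat > m.py <<'E'
from h import *
def tops(tag):
    z=np.load(f'pics/{tag}.npz');im,d=z['im'],z['d'];s=dict(ee_pos=z['p'],ee_rot=z['R']);hsv=cv2.cvtColor(im,cv2.COLOR_RGB2HSV)
    r={}
    for nm,lo,hi,zt,xr in (('red',0,6,.082,(200,270)),('green',50,75,.082,(200,270)),('purple',130,160,.082,(200,270)),('orange',9,22,.076,(215,250))):
        m=cv2.inRange(hsv,(lo,120,90),(hi,255,255));m[:,:xr[0]]=0;m[:,xr[1]:]=0
        if nm=='orange': m[150:]=0; m=cv2.inRange(hsv,(lo,190,90),(hi,255,255))&m
        v,u=np.where(m>0);dd=d[v,u];P=pts('wrist',np.c_[u,v],dd,s);k=(dd>0)&(P[:,2]>zt-.007)&(P[:,2]<zt+.01)
        uv=np.c_[u,v][k].astype(np.float32);rc=cv2.minAreaRect(uv)
        c=plane('wrist',cv2.boxPoints(rc),zt,s)
        e=c[1]-c[0],c[2]-c[1];e=max(e,key=np.linalg.norm)
        r[nm]=c.mean(0);print(nm,uv.mean(0).round(1),c.mean(0).round(4),'edges',np.linalg.norm(c[1]-c[0]).round(4),np.linalg.norm(c[2]-c[1]).round(4),'ang',np.degrees(np.arctan2(e[1],e[0])).round(1)%180,'depthz',np.median(P[k,2]).round(4))
    return r
E
python3 - <<'E'
from m import *
r=tops('w2')
a=r['purple']-r['red'];print('yaw',np.degrees(np.arctan2(-a[0],a[1])), np.linalg.norm(a))
a=r['green']-r['red'];print('yaw',np.degrees(np.arctan2(-a[0],a[1])), np.linalg.norm(a))
a=r['red']-r['orange'];print('yaw',np.degrees(np.arctan2(-a[0],a[1])), np.linalg.norm(a))
print(np.linalg.norm((r['orange']-r['red'])[:2]))
z=np.load('pics/w1.npz');print(cv2.cvtColor(z['im'],cv2.COLOR_RGB2GRAY)[190,200:285:2])
E
```

```text
red [234.1 185.7] [0.6084 0.0976 0.082 ] edges 0.0218 0.0389 ang 101.2 depthz 0.0823
green [235.4 264.3] [0.5922 0.1763 0.082 ] edges 0.0224 0.0383 ang 101.2 depthz 0.0821
purple [236.8 327.5] [0.5774 0.2492 0.082 ] edges 0.0219 0.0302 ang 101.2 depthz 0.082
orange [236.5  84.1] [0.623  0.0088 0.076 ] edges 0.0065 0.0174 ang 159.2 depthz 0.0758
yaw 11.532638701137074 0.15471836393807803
yaw 11.642660232059336 0.08037903637905545
yaw 9.380763329051813 0.09020757252023812
0.09000781154985393
[233 232 229 237 224 205 190 187  87  86  87  87 152 171 170 170 161  79
  81  79  79  78  76  76  76  75  74 127 169 169 169 151  74  72  71 170
 184 202 201 201 183 188 188]
```

```bash
python3 - <<'E'
from h import *
z=np.load('pics/w2.npz');im,d=z['im'],z['d'];s=dict(ee_pos=z['p'],ee_rot=z['R']);hsv=cv2.cvtColor(im,cv2.COLOR_RGB2HSV)
print(hsv[80:106:3,233].tolist())
m=cv2.inRange(hsv,(5,180,90),(24,255,255));m[:,:216]=0;m[:,252:]=0;m[:76]=0;m[112:]=0
v,u=np.where(m>0);P=pts('wrist',np.c_[u,v],d[v,u],s);k=P[:,2]>.069
print(len(u),P[k].mean(0),((P[k].min(0)+P[k].max(0))/2),np.c_[u,v][k].min(0),np.c_[u,v][k].max(0))
c=plane('wrist',cv2.boxPoints(cv2.minAreaRect(np.c_[u,v][k].astype(np.float32))),.076,s);print(c.mean(0),c)
# window
z=np.load('pics/w1.npz');im,d=z['im'],z['d'];s=dict(ee_pos=z['p'],ee_rot=z['R'])
g=cv2.cvtColor(im,cv2.COLOR_RGB2GRAY);m=np.zeros_like(g);m[130:250,195:290]=g[130:250,195:290]<115
cs,h=cv2.findContours(m,cv2.RETR_CCOMP,cv2.CHAIN_APPROX_NONE)
i=max(range(len(cs)),key=lambda i:cv2.contourArea(cs[i]))
inn=max([c for c,hh in zip(cs,h[0]) if hh[3]==i],key=cv2.contourArea)
quad=lambda c:cv2.approxPolyDP(cv2.convexHull(c),6,True)[:,0]
qo,qi=quad(cs[i]),quad(inn);print(qo.tolist(),qi.tolist())
mm=np.zeros_like(m);cv2.drawContours(mm,[inn],-1,1,-1);v,u=np.where((cv2.erode(mm,np.ones((5,5)))>0)&(d>0))
P=pts('wrist',np.c_[u,v],d[v,u],s);n=np.linalg.svd(P-P.mean(0))[2][2];n*=np.sign(n[2])
print('n',n,np.degrees(np.arccos(n[2])),'yaw',np.degrees(np.arctan2(-n[1],-n[0])),np.median(P,0))
c,Rw,o=cam('wrist',s)
def onp(uv):
    x=slopes(c,uv);D=np.c_[x,np.ones(len(x))]@Rw.T;return o+D*(((P.mean(0)-o)@n)/(D@n))[:,None]
for q in(qo,qi):
    W=onp(q);print(W.round(4),'mean',W.mean(0).round(4))
    for k in range(len(W)):
        x=W[k]-W[k-1];print(np.linalg.norm(x).round(4),np.degrees(np.arctan2(x[1],x[0])).round(2),end='; ')
E
```

```text
[[24, 87, 213], [20, 179, 224], [22, 164, 224], [22, 165, 224], [22, 162, 225], [22, 164, 225], [22, 164, 225], [20, 170, 225], [15, 88, 154]]
102 [0.62335233 0.01562852 0.07575431] [0.62483043 0.01626421 0.07571437] [223  82] [243 103]
[0.62483543 0.01623511 0.076     ] [[0.63505789 0.00913815 0.076     ]
 [0.61792543 0.00576188 0.076     ]
 [0.61449615 0.02330619 0.076     ]
 [0.63186225 0.02673423 0.076     ]]
[[269, 145], [267, 226], [217, 234], [215, 148]] [[262, 155], [262, 218], [224, 224], [222, 159]]
n [-0.40993098  0.1088257   0.90560121] 25.095621615971023 yaw -14.86755917594966 [ 0.59163552 -0.281731    0.08449969]
[[ 0.5541 -0.3171  0.0716]
 [ 0.5772 -0.2305  0.0717]
 [ 0.6286 -0.2444  0.0966]
 [ 0.6061 -0.3307  0.0968]] mean [ 0.5915 -0.2807  0.0842]
0.0594 165.37; 0.0897 75.06; 0.0589 -15.2; 0.0891 -104.62; [[ 0.5637 -0.3093  0.075 ]
 [ 0.5802 -0.242   0.0744]
 [ 0.6192 -0.2521  0.0933]
 [ 0.6028 -0.3182  0.0938]] mean [ 0.5915 -0.2804  0.0841]
0.0443 167.11; 0.0693 76.19; 0.0445 -14.59; 0.0681 -103.92;
```

```bash
python3 - <<'E'
from h import *
R=down(191.4);print(row([.6245,.0162,.15],R),row([.6245,.0162,.072],R))
E
```

```text
[11.01 -1.27 -7.6  -0.03  0.02 -0.02] [18.81 -1.28 -7.62 -0.03  0.02 -0.02]
```

Call:
arm_command(commands=[[6, -1.2, -7.6, 0, 0, 0, 0], [11, -1.2, -7.6, 0, 0, 0, 0], [11, -1.2, -7.6, 0, 0, 0, 0], [14, -1.2, -7.6, 0, 0, 0, 0], [17, -1.2, -7.6, 0, 0, 0, 0], [18.8, -1.2, -7.6, 0, 0, 0, 0], [18.8, -1.2, -7.6, 0, 0, 0, 0], [18.8, -1.2, -7.6, 0, 0, 0, 0]])

```text
time_s: 3.4
ee_pos: [0.624, 0.0155, 0.073]
ee_rot: [[-0.002, -0.981, -0.194], [0.002, -0.194, 0.981], [-1.0, 0.001, 0.002]]
force: [0.2, 0.2, 1.0]
opening: 0.0858
```

```bash
python3 - <<'E'
from h import *
im,d,s=grab('wrist','w3');print(s['ee_pos'],s['force'],s['ee_rot'].round(3).tolist());grab('scene','s3')
R=down(191.4);print(row([.6245,.0162,.072],R))
z=np.load('pics/s3.npz')['im'];cv2.imwrite('pics/s3z.png',cv2.resize(z[100:260,170:370,::-1],None,fx=3.5,fy=3.5,interpolation=cv2.INTER_CUBIC))
E
```

```text
[0.62398418 0.01549147 0.07298184] [0.16994308 0.22037876 0.97750511] [[-0.002, -0.981, -0.194], [0.002, -0.194, 0.981], [-1.0, 0.001, 0.002]]
[ 0.22  0.01  0.02 -0.03  0.02  0.01]
```

View pics/w3.png

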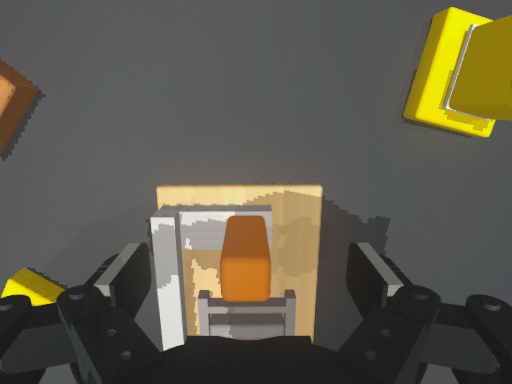

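View pics/s3z.png

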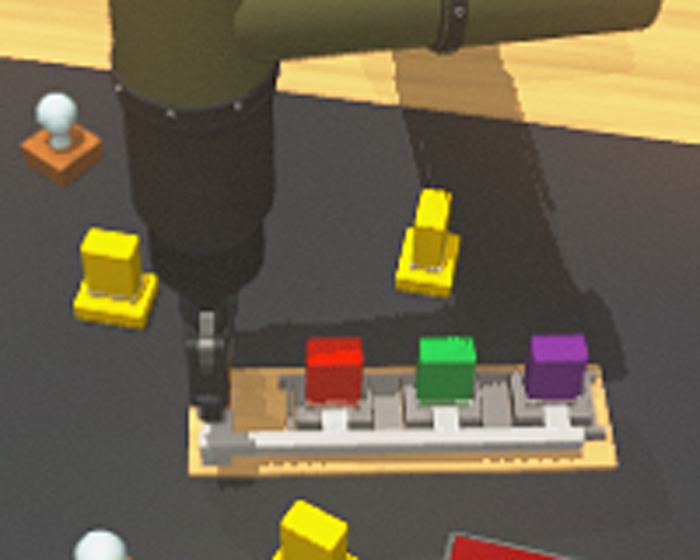

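The open jaws straddle the orange post at (246,255), and the gripper is clear of the red stamp. I'll close on it now.

Call:
arm_command(commands=[[0, 0, 0, 0, 0, 0, 0.5], [0, 0, 0, 0, 0, 0, 0.7], [0, 0, 0, 0, 0, 0, 0.8], [0, 0, 0, 0, 0, 0, 1], [0, 0, 0, 0, 0, 0, 1], [0, 0, 0, 0, 0, 0, 1], [0, 0, 0, 0, 0, 0, 1]])

```text
time_s: 4.2
ee_pos: [0.6251, 0.0162, 0.0746]
ee_rot: [[0.002, -0.981, -0.195], [0.003, -0.195, 0.981], [-1.0, -0.002, 0.002]]
force: [2.4, 1.2, -0.4]
opening: 0.0189
```

Call:
arm_command(commands=[[0, 0, 0.5, 0, 0, 0, 1], [0, 0, 1, 0, 0, 0, 1], [0, 0, 1.5, 0, 0, 0, 1], [0, 0, 2, 0, 0, 0, 1], [0, 0, 2.5, 0, 0, 0, 1], [0, 0, 3, 0, 0, 0, 1], [0, 0, 3.3, 0, 0, 0, 1], [0, 0, 3.3, 0, 0, 0, 1]])

```text
time_s: 5.0
ee_pos: [0.6184, 0.0494, 0.0746]
ee_rot: [[0.002, -0.981, -0.196], [0.003, -0.196, 0.981], [-1.0, -0.002, 0.003]]
force: [1.1, 1.2, 1.2]
opening: 0.0189
```

Call:
arm_command(commands=[[0, 0, 0.2, 0, 0, 0, 1], [0, 0, 0.4, 0, 0, 0, 1], [0, 0, 0.5, 0, 0, 0, 1], [0, 0, 0.5, 0, 0, 0, 1]])

```text
time_s: 5.4
ee_pos: [0.6174, 0.0544, 0.0746]
ee_rot: [[0.001, -0.981, -0.196], [0.003, -0.196, 0.981], [-1.0, -0.002, 0.003]]
force: [2.3, -1.5, 0.1]
opening: 0.0188
```

Call:
arm_command(commands=[[0, 0, 0.1, 0, 0, 0, 1], [0, 0, 0.2, 0, 0, 0, 1], [0, 0, 0.2, 0, 0, 0, 1]])

```text
time_s: 5.7
ee_pos: [0.6172, 0.055, 0.0746]
ee_rot: [[0.002, -0.981, -0.195], [0.001, -0.195, 0.981], [-1.0, -0.002, 0.001]]
force: [3.8, -6.5, -1.5]
opening: 0.0187
```

Call:
arm_command(commands=[[0, 0, 0.1, 0, 0, 0, 1], [0, 0, 0.2, 0, 0, 0, 1], [0, 0, 0.2, 0, 0, 0, 1]])

```text
time_s: 6.0
ee_pos: [0.6172, 0.0551, 0.0746]
ee_rot: [[0.002, -0.981, -0.194], [-0.001, -0.194, 0.981], [-1.0, -0.002, -0.002]]
force: [4.5, -8.5, -2.3]
opening: 0.0187
```

Call:
arm_command(commands=[[0, 0, 0.3, 0, 0, 0, 1], [0, 0, 0.6, 0, 0, 0, 1], [0, 0, 0.6, 0, 0, 0, 1]])

```text
time_s: 6.3
ee_pos: [0.6171, 0.0554, 0.0747]
ee_rot: [[0.003, -0.981, -0.192], [-0.01, -0.192, 0.981], [-1.0, -0.001, -0.01]]
force: [11.8, -22.3, -4.8]
opening: 0.0189
```

Call:
arm_command(commands=[[0, 0, 0, 0, 0, 0, 1], [0, 0, 0, 0, 0, 0, 1]])

```text
time_s: 6.5
ee_pos: [0.6172, 0.0551, 0.0747]
ee_rot: [[0.003, -0.982, -0.191], [-0.009, -0.191, 0.982], [-1.0, -0.002, -0.01]]
force: [3.9, -5.7, 0.0]
opening: 0.0192
```

Call:
arm_command(commands=[[0, 0, 0, 0, 0, 0, 0.6], [0, 0, 0, 0, 0, 0, 0.4], [0, 0, 0, 0, 0, 0, 0], [0, 0, 0, 0, 0, 0, 0], [-6, 0, 0, 0, 0, 0, 0], [-10, 0, -2, 0, 0, 0, 0], [-14, 0, -4, 0, 0, 0, 0], [-16, 0, -5, 0, 0, 0, 0], [-16, 0, -5, 0, 0, 0, 0], [-16, 0, -5, 0, 0, 0, 0]])

```text
time_s: 7.5
ee_pos: [0.6262, 0.0077, 0.235]
ee_rot: [[0.003, -0.982, -0.191], [-0.008, -0.191, 0.982], [-1.0, -0.002, -0.009]]
force: [-0.5, 0.5, -1.2]
opening: 0.0857
```

```bash
python3 - <<'E'
from m import *
im,d,s=grab('wrist','w4');print(s['ee_pos'],s['force'])
tops('w4')
hsv=cv2.cvtColor(im,cv2.COLOR_RGB2HSV);m=cv2.inRange(hsv,(7,140,90),(26,255,255));m[:,:216]=0;m[:,256:]=0;m[150:]=0
v,u=np.where(m>0);P=pts('wrist',np.c_[u,v],d[v,u],s);k=(P[:,2]>.069)&(P[:,2]<.082);print('orange',k.sum(),((P[k].min(0)+P[k].max(0))/2))
E
```

```text
[0.62619135 0.0076862  0.23499684] [-0.45662067  0.50945348 -1.18829517]
red [248.7 282. ] [0.6087 0.0961 0.082 ] edges 0.0225 0.0411 ang 101.7 depthz 0.082
green [248.9 337.7] [0.5967 0.155  0.082 ] edges 0.0213 0.0058 ang 11.099999999999994 depthz 0.0782
purple [nan nan] [ 0.8458 -0.1029  0.082 ] edges 0.0 0.0 ang 0.0 depthz nan
orange [nan nan] [ 0.8504 -0.1039  0.076 ] edges 0.0 0.0 ang 0.0 depthz nanm.py:12: RuntimeWarning: Mean of empty slice.
  r[nm]=c.mean(0);print(nm,uv.mean(0).round(1),c.mean(0).round(4),'edges',np.linalg.norm(c[1]-c[0]).round(4),np.linalg.norm(c[2]-c[1]).round(4),'ang',np.degrees(np.arctan2(e[1],e[0])).round(1)%180,'depthz',np.median(P[k,2]).round(4))
  ret = um.true_divide(
  return _methods._mean(a, axis=axis, dtype=dtype,
  ret = ret.dtype.type(ret / rcount)
Traceback (most recent call last):
ValueError: zero-size array to reduction operation minimum which has no identity
```

View pics/w4.png

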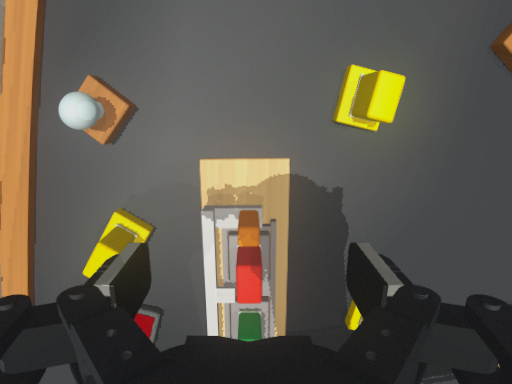

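The orange post now stands right beside red, at (249,225) with red at (249,275). The lock travelled 39.7 mm and then held firm against 22 N. I'll check the post's position from the image and the scene camera.

```bash
python3 - <<'E'
from h import *
z=np.load('pics/w4.npz');im,d=z['im'],z['d'];s=dict(ee_pos=z['p'],ee_rot=z['R']);hsv=cv2.cvtColor(im,cv2.COLOR_RGB2HSV)
print(hsv[205:245:4,249].tolist())
m=cv2.inRange(hsv,(7,140,80),(26,255,255));m[:,:225]=0;m[:,275:]=0;m[:205]=0;m[250:]=0
v,u=np.where(m>0);P=pts('wrist',np.c_[u,v],d[v,u],s);k=(P[:,2]>.069)&(P[:,2]<.082);o=((P[k].min(0)+P[k].max(0))/2);print('orange',k.sum(),o, np.linalg.norm(o[:2]-[.6087,.0961]))
grab('scene','s4');zz=np.load('pics/s4.npz')['im'];cv2.imwrite('pics/s4z.png',cv2.resize(zz[150:250,200:360,::-1],None,fx=4.8,fy=4.8,interpolation=cv2.INTER_CUBIC))
R=down(191.4);print(row([.608,.097,.14],R),row([.608,.097,.075],R))
E
```

```text
[[16, 68, 132], [14, 40, 158], [13, 176, 136], [13, 179, 137], [13, 176, 136], [13, 175, 137], [14, 194, 189], [15, 198, 201], [15, 200, 204], [15, 197, 206]]
orange 451 [0.61692734 0.0542185  0.07358397] 0.04268195686131624
[ 9.25  0.02  9.16 -0.06 -0.09 -0.01] [ 1.575e+01  2.000e-02  9.220e+00 -6.000e-02 -9.000e-02 -1.000e-02]
```

View pics/s4z.png

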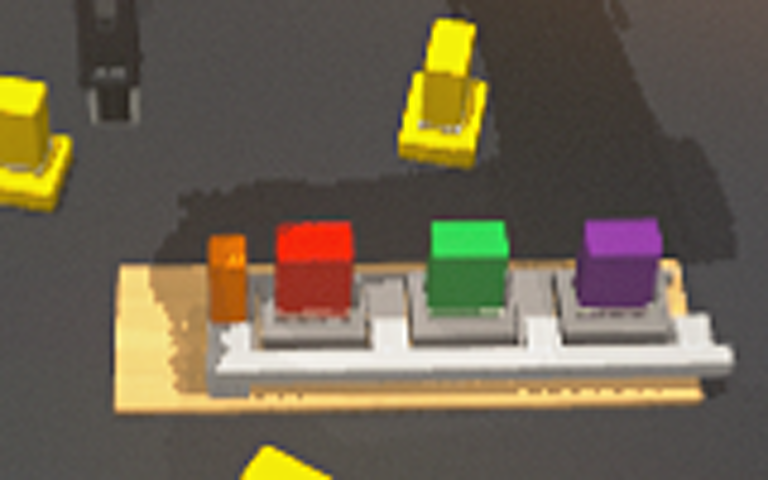

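The lock is fully open, with its teeth standing in the gaps. Next I'll grasp red.

Call:
arm_command(commands=[[3, 0, 4, 0, 0, 0, 0], [6, 0, 9.2, -0.1, -0.1, 0, 0], [9, 0, 9.2, -0.1, -0.1, 0, 0], [9, 0, 9.2, -0.1, -0.1, 0, 0], [12, 0, 9.2, -0.1, -0.1, 0, 0], [15, 0, 9.2, -0.1, -0.1, 0, 0], [16.6, 0, 9.2, -0.1, -0.1, 0, 0], [16.6, 0, 9.2, -0.1, -0.1, 0, 0], [16.6, 0, 9.2, -0.1, -0.1, 0, 0]])

```text
time_s: 8.5
ee_pos: [0.609, 0.0964, 0.0681]
ee_rot: [[0.0, -0.979, -0.202], [0.001, -0.202, 0.979], [-1.0, -0.0, 0.001]]
force: [0.4, -0.0, 0.3]
opening: 0.0855
```

```bash
python3 - <<'E'
from h import *
im,d,s=grab('wrist','w5');print(s['ee_pos'],s['force'])
print(row([.6085,.097,.068],down(191.4)))
E
```

```text
[0.60899224 0.09635097 0.0680857 ] [ 0.43419611 -0.03424312  0.34288138]
[0.08 0.07 0.05 0.04 0.01 0.02]
```

View pics/w5.png

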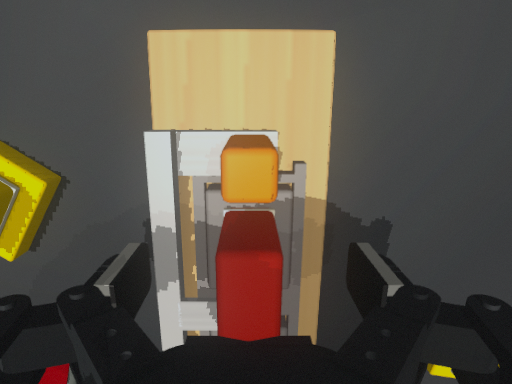

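Red is centred between the open jaws at (249,290), so I'll close.

Call:
arm_command(commands=[[0, 0, 0, 0, 0, 0, 0.5], [0, 0, 0, 0, 0, 0, 0.65], [0, 0, 0, 0, 0, 0, 0.8], [0, 0, 0, 0, 0, 0, 1], [0, 0, 0, 0, 0, 0, 1], [0, 0, 0, 0, 0, 0, 1], [0, 0, 0, 0, 0, 0, 1]])

```text
time_s: 9.25
ee_pos: [0.6094, 0.0967, 0.0691]
ee_rot: [[0.002, -0.979, -0.202], [0.001, -0.202, 0.979], [-1.0, -0.002, 0.001]]
force: [0.9, -0.4, 1.5]
opening: 0.0236
```

Call:
arm_command(commands=[[-0.7, 0, 0, 0, 0, 0, 1], [-1.5, 0, 0, 0, 0, 0, 1], [-3, 0, 0, 0, 0, 0, 1], [-5, 0, 0, 0, 0, 0, 1], [-8, 0, 0, 0, 0, 0, 1], [-12, 0, 0, 0, 0, 0, 1], [-16, 0, 0, 0, 0, 0, 1], [-18, 0, 0, 0, 0, 0, 1], [-18, 0, 0, 0, 0, 0, 1], [-18, 0, 0, 0, 0, 0, 1]])

```text
time_s: 10.25
ee_pos: [0.6091, 0.0966, 0.2499]
ee_rot: [[0.003, -0.979, -0.202], [0.002, -0.202, 0.979], [-1.0, -0.003, 0.002]]
force: [0.5, 0.6, -1.6]
opening: 0.0232
```

```bash
python3 - <<'E'
from h import *
im,d,s=grab('wrist','w6');print(s['ee_pos'],s['force'],s['moment']);grab('scene','s6')
E
```

```text
[0.60911124 0.0965614  0.24989821] [ 0.49907944  0.57131028 -1.58785165] [ 0.0152203  -0.01904039 -0.01158079]
```

View pics/w6.png

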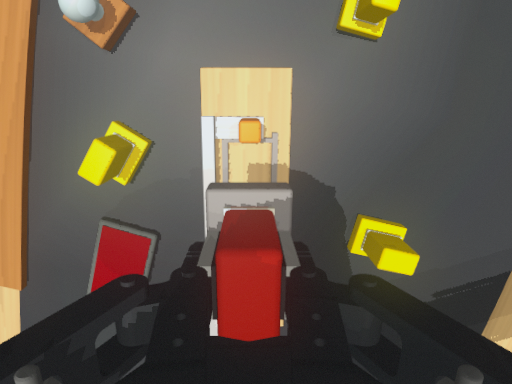

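View pics/s6.png

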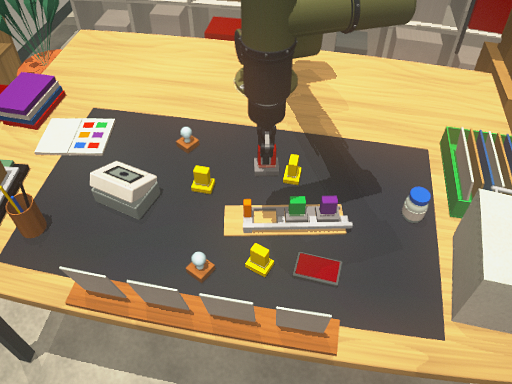

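Red is held and clear of the rack, and green and purple are still in their pockets. I'll measure how it sits in the hand.

```bash
python3 - <<'E'
from h import *
z=np.load('pics/w6.npz');im,d=z['im'],z['d']
c=ctrl.calibration('wrist');H=np.array(c['hand_eye'])
def tool(uv):
    uv=np.array(uv);x=slopes(c,uv);D=d[uv[:,1],uv[:,0]];return (np.c_[x,np.ones(len(x))]*D[:,None])@H[:3,:3].T+H[:3,3]
for col in (212,225,250,275,288):
    vs=list(range(178,250,4));T=tool([(col,v) for v in vs]);print(col);print(np.c_[vs,T*1000][:, :].round(1)[:14].tolist())
m=cv2.inRange(cv2.cvtColor(im,cv2.COLOR_RGB2HSV),(0,150,60),(6,255,255));m[:,:200]=0;m[:,295:]=0;m[:195]=0
v,u=np.where(m>0);T=tool(np.c_[u,v]);k=(d[v,u]>0)
T=T[k]*1000;print('red y range',np.percentile(T,[1,99],0),' z front face', np.percentile(T[T[:,0]>-5],[1,5,50],0))
top=T[T[:,0]<np.percentile(T[:,0],3)+4];print('top',np.percentile(top,[2,50,98],0))
E
```

```text
212
[[178.0, 215.0, -37.0, 7.6], [182.0, 216.1, -37.3, 12.1], [186.0, 46.7, -18.2, -25.4], [190.0, 40.9, -17.6, -24.8], [194.0, 41.3, -17.7, -22.6], [198.0, 39.9, -17.6, -20.9], [202.0, 39.8, -17.7, -18.9], [206.0, 40.2, -17.8, -16.7], [210.0, 40.8, -17.9, -14.4], [214.0, 40.0, -17.9, -12.5], [218.0, 39.5, -17.9, -10.6], [222.0, 40.4, -18.0, -8.1], [226.0, 41.3, -18.2, -5.6], [230.0, 41.3, -18.3, -3.4]]
225
[[178.0, 229.2, -24.7, 10.7], [182.0, 232.1, -25.0, 15.8], [186.0, 46.4, -11.5, -25.5], [190.0, 40.7, -11.2, -24.8], [194.0, 40.4, -11.2, -22.8], [198.0, 40.6, -11.2, -20.7], [202.0, 40.9, -11.3, -18.6], [206.0, 40.2, -11.3, -16.7], [210.0, 32.9, -10.8, -16.9], [214.0, 29.4, -10.5, -16.1], [218.0, 23.4, -10.1, -16.2], [222.0, 17.3, -9.7, -16.5], [226.0, 10.7, -9.3, -17.2], [230.0, 6.1, -8.9, -17.2]]
250
[[178.0, 242.1, 2.2, 13.5], [182.0, 241.6, 2.2, 18.0], [186.0, 47.6, 1.3, -25.2], [190.0, 41.0, 1.2, -24.7], [194.0, 41.1, 1.2, -22.7], [198.0, 40.9, 1.2, -20.6], [202.0, 42.0, 1.2, -18.2], [206.0, 40.8, 1.2, -16.5], [210.0, 32.9, 1.2, -17.0], [214.0, 26.2, 1.2, -17.2], [218.0, 19.
[... 553 characters left out ...]
186.0, 47.8, 20.9, -25.1], [190.0, 41.8, 20.2, -24.6], [194.0, 40.5, 20.1, -22.8], [198.0, 40.9, 20.2, -20.7], [202.0, 39.5, 20.1, -19.0], [206.0, 41.4, 20.4, -16.3], [210.0, 40.9, 20.4, -14.4], [214.0, 41.0, 20.5, -12.2], [218.0, 41.0, 20.6, -10.1], [222.0, 41.0, 20.6, -7.9], [226.0, 40.3, 20.6, -6.0], [230.0, 40.7, 20.7, -3.6]]
red y range [[-14.4641051  -11.04692121 -17.8093725 ]
 [ 30.0924311   11.88976472  18.62749384]]  z front face [[ -4.82158133 -10.80799504 -17.92947221]
 [ -3.70176274  -9.68776706 -17.66298441]
 [ 10.73334419   0.29056722 -17.20067946]]
top [[-14.36672876 -10.69723112 -17.10752769]
 [-13.10992509   0.30737065  -1.1569749 ]
 [-10.88128134  11.59972937  18.23397968]]
```

```bash
cat > t.py <<'E'
from h import *
a=np.radians(-14.5);b=np.radians(25);cx=np.array([np.cos(a),np.sin(a),0]);Z=np.array([0,0,1.])
Wz=-np.sin(b)*cx+np.cos(b)*Z;Wy=np.array([-np.sin(a),np.cos(a),0]);Wx=np.cross(Wy,Wz)
R=np.c_[-Wz,-Wx,Wy];wc=np.array([.5915,-.2806,.0833]);T=wc+.151*Wz-.001*Wy
s=ctrl.get_state();print(T,s['ee_pos'],s['time_s'],row(T,R,s))
A=R.T@np.array(s['ee_rot']);f=np.array(s['ee_pos'])+np.array(s['ee_rot'])@[.061,0,.001]
W=np.c_[Wx,Wy,Wz];print('face in window mm',(W.T@(f-wc)*1000).round(1),'ang',np.degrees(Ro.from_matrix(A).as_rotvec()).round(2),s['force'])
E
python3 t.py
```

```text
[ 0.52946693 -0.26559006  0.22015248] [0.60865841 0.09639758 0.24786397] 10.35 [  2.74  15.07 -33.86   4.29   0.96  -4.1 ]
face in window mm [-27.2 370.2 126.9] ang [-25.72  -5.75  24.58] [-0.66287469  0.04725456 -0.4900392 ]
```

Call:
arm_command(commands=[[0.1, 0.8, -1.7, 0.2, 0.05, -0.2, 1], [0.4, 2.3, -5.1, 0.6, 0.15, -0.6, 1], [0.8, 4.5, -10.2, 1.3, 0.3, -1.2, 1], [1.2, 6.8, -15.3, 1.9, 0.45, -1.8, 1], [1.6, 9, -20.3, 2.6, 0.6, -2.5, 1], [2, 11.3, -25.4, 3.2, 0.75, -3.1, 1], [2.4, 13, -29.5, 3.7, 0.85, -3.6, 1], [2.6, 14.3, -32.2, 4.1, 0.95, -3.9, 1], [2.7, 15.1, -33.9, 4.3, 1, -4.1, 1], [2.7, 15.1, -33.9, 4.3, 1, -4.1, 1]])

```text
time_s: 11.35
ee_pos: [0.5273, -0.2681, 0.2187]
ee_rot: [[0.407, -0.877, 0.256], [-0.111, 0.231, 0.967], [-0.907, -0.421, -0.004]]
force: [-0.2, 0.2, -0.6]
opening: 0.023
```

Call:
arm_command(commands=[[0, 0, 0, 0, 0, 0, 1], [0, 0, 0, 0, 0, 0, 1]])

```text
time_s: 11.55
ee_pos: [0.5273, -0.2675, 0.2178]
ee_rot: [[0.405, -0.878, 0.256], [-0.111, 0.23, 0.967], [-0.908, -0.42, -0.004]]
force: [0.1, 0.2, -1.3]
opening: 0.0237
```

```bash
python3 t.py
```

```text
[ 0.52946693 -0.26559006  0.22015248] [ 0.52730725 -0.26745895  0.2178098 ] 11.55 [-0.15 -0.24  0.23 -0.03 -0.05 -0.03]
face in window mm [-2.6 -2.7 88.6] ang [0.19 0.32 0.17] [ 0.05859199  0.22591756 -1.34883694]
```

Call:
arm_command(commands=[[-0.1, -0.15, 0.15, 0, 0, 0, 1], [-0.2, -0.3, 0.3, 0, 0, 0, 1], [-0.2, -0.3, 0.3, 0, 0, 0, 1], [-0.2, -0.3, 0.3, 0, 0, 0, 1]])

```text
time_s: 11.95
ee_pos: [0.5302, -0.2646, 0.221]
ee_rot: [[0.405, -0.878, 0.255], [-0.11, 0.23, 0.967], [-0.908, -0.42, -0.004]]
force: [0.2, -0.1, -0.9]
opening: 0.0238
```

```bash
python3 t.py; python3 - <<'E'
from h import *
im,d,s=grab('wrist','w7');grab('scene','s7');grab('top','t7')
z=np.load('pics/s7.npz')['im'];y=np.load('pics/t7.npz')['im']
a=cv2.resize(z[90:230,70:270],None,fx=3,fy=3,interpolation=cv2.INTER_CUBIC);b=cv2.resize(y[140:320,300:480],None,fx=2.33,fy=2.33,interpolation=cv2.INTER_CUBIC)
cv2.imwrite('pics/s7z.png',a[:,:,::-1]);cv2.imwrite('pics/t7z.png',y[:,:,::-1])
E
```

```text
[ 0.52946693 -0.26559006  0.22015248] [ 0.53018425 -0.26457367  0.22097144] 11.95 [ 0.06  0.07 -0.12 -0.02 -0.05 -0.03]
face in window mm [ 0.6  0.8 90.6] ang [0.14 0.3  0.17] [ 0.20152786 -0.12119206 -0.87735992]
```

View pics/w7.png

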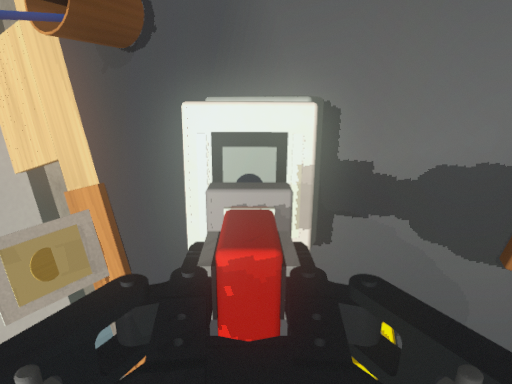

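View pics/s7z.png

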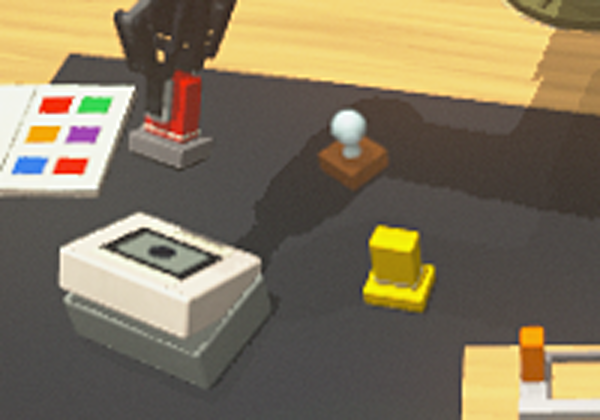

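View pics/t7z.png

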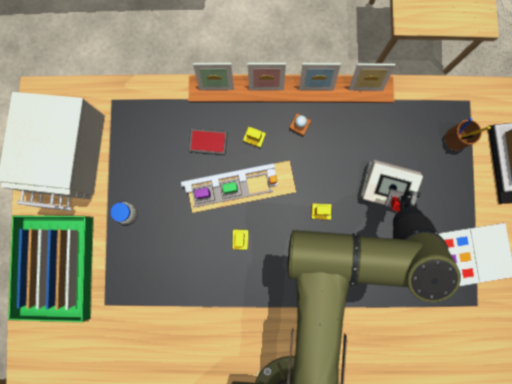

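The wrist view shows the window frame at u 212–287 behind the foot at u 207–292, so both are centred on 249.5. The scene and top views show the stamp held above the window, with everything else where it was. I'll check the long axis and the distance from the wrist depth.

```bash
python3 - <<'E'
from h import *
z=np.load('pics/w7.npz');im,d=z['im'],z['d'];c=ctrl.calibration('wrist');H=np.array(c['hand_eye'])
def tool(uv,D): 
    x=slopes(c,uv);return ((np.c_[x,np.ones(len(x))]*np.asarray(D)[:,None])@H[:3,:3].T+H[:3,3])*1000
g=cv2.cvtColor(im,cv2.COLOR_RGB2GRAY)
print(g[120:182:2,249].tolist());print(g[155,200:300:3].tolist())
uv=np.array([(u,v) for u in range(226,274) for v in range(151,170)]);T=tool(uv,d[uv[:,1],uv[:,0]])
n=np.linalg.svd(T-T.mean(0))[2][2];n*=np.sign(n[0]);print('glass plane',T.mean(0),n,'tilt about z,y deg',np.degrees(n[1]),np.degrees(n[2]))
for v in (130,132,145,147,149): print(v,tool([(249,v)],[d[v,249]]).round(1))
for u in (212,215,222,224,276,278,286,288): print(u,tool([(u,155)],[d[155,u]]).round(1))
uv=np.array([(u,v) for u in range(210,290,4) for v in (190,194,198)]);T2=tool(uv,d[uv[:,1],uv[:,0]]);print('foot top x',np.median(T2,0))
E
```

```text
[238, 238, 238, 238, 238, 238, 127, 105, 102, 102, 102, 102, 101, 130, 182, 181, 181, 181, 180, 180, 180, 180, 179, 178, 178, 177, 177, 80, 78, 78, 78]
[239, 239, 223, 238, 102, 102, 102, 104, 184, 182, 183, 182, 182, 181, 181, 181, 182, 180, 180, 179, 180, 179, 179, 180, 179, 173, 96, 95, 97, 195, 238, 238, 238, 238]
glass plane [150.07773069   0.92548177 -21.79837081] [ 1.77246968e-01 -1.40623048e-04 -9.84166395e-01] tilt about z,y deg -0.008057107160034015 -56.388580756778424
130 [[151.4   0.5 -46. ]]
132 [[151.2   0.5 -44.4]]
145 [[152.    0.5 -33.8]]
147 [[152.2   0.5 -32.2]]
149 [[151.2   0.5 -30.7]]
212 [[151.1 -29.8 -25.8]]
215 [[151.5 -27.3 -25.7]]
222 [[151.4 -21.6 -25.7]]
224 [[151.9 -20.  -25.6]]
276 [[151.6  22.6 -25.7]]
278 [[151.3  24.2 -25.8]]
286 [[151.3  30.8 -25.8]]
288 [[150.8  32.4 -25.9]]
foot top x [ 40.49663027  -0.11518856 -22.9216662 ]
```

Call:
arm_command(commands=[[0.06, 0.07, -0.12, 0, 0, 0, 1], [0.06, 0.07, -0.12, 0, 0, 0, 1], [0.06, 0.07, -0.12, 0, 0, 0, 1], [0.06, 0.07, -0.12, 0, 0, 0, 1], [0.06, 0.07, -0.12, 0, 0, 0, 1]])

```text
time_s: 12.6
ee_pos: [0.5292, -0.266, 0.22]
ee_rot: [[0.405, -0.878, 0.255], [-0.111, 0.23, 0.967], [-0.908, -0.42, -0.004]]
force: [0.6, -0.4, -0.8]
opening: 0.0233
```

```bash
python3 t.py; python3 -c "
from h import *
s=ctrl.get_state();print(s['qvel'].round(4),s['opening'])"
```

```text
[ 0.52946693 -0.26559006  0.22015248] [ 0.5292457  -0.2660117   0.22004219] 12.6 [-0.01 -0.01  0.05 -0.03 -0.05 -0.03]
face in window mm [-0.3 -0.8 89.9] ang [0.18 0.32 0.17] [ 0.63267702 -0.39257064 -0.75112594]
[ 0.0015  0.0002  0.0013 -0.0009  0.0002 -0.0003] 0.02332478116464977
```

```bash
python3 -c "
from h import *
print(ctrl.sign_off())"
```

```text
the job is handed in; nothing more can be done
None
```

I handed the job in at 12.6 s, with the lock open and the red stamp held still above the camera window. No verdict comes back, so this rests on my own checks.

- **Lock:** I gripped the orange post and slid it 39.7 mm, until it stopped moving against a 22 N push. The scene picture then showed all three teeth standing in the gaps.
- **Red stamp:** I lifted it straight out of its pocket. Green and purple stayed in theirs, and nothing else had visibly moved in the last top and scene pictures. I took no new picture after the final correction of about 1 mm.
- **Final pose:** the arm's readings put the face centre at about (-0.3, -0.8, 89.9) mm in the window frame, within 0.4° of square. The arm was still, with under 1 N on the wrist.

**Where the checks disagreed:**
- **Position in the hand:** the stamp's position along its long side came out between -0.5 and +2.8 mm depending on the view. I used +1 mm, so the centring along that side is only sure to about 2 mm.
- **Distance to the glass:** the wrist depth picture read about 91 mm when the arm's readings gave 90.6 mm, just before the last correction.
- **Height of the window:** it measured 84.1 mm against the 83 mm given, and I used 83.3 mm.

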